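# Prime the bench filter unit and close its shut-off lever

## Task

Prime the little pump unit on the desk: press the pump's black plunger down and let it spring back up, again and again, until the indicator pin beside it pops fully out. Only then push the shut-off lever round as far as it goes, so that it lies square across the pipe, and leave the plunger up. Do not touch the pin, and leave all the loose things standing and lying where they are.

Things in the scene. Friction and masses are not known exactly. Their poses are not given: they have to be found in the camera images.
- unit: the pump unit, fixed to the table: steel base plate 130 (x) x 320 (y) x 12 mm. Origin on the table below the plunger axis, z up, x roughly away from the robot. At x 0 in its frame: aluminium pump at y 0 (92 mm across, 105 mm tall), brass indicator housing with the pin at y +95 mm (58 mm across, 115 mm tall), valve with lever at y -130 mm; the pipe joins them.
- plunger (a joint): how far the plunger is pressed, m: 0 up, 0.030 at its bottom stop. A spring pushes it up: about 6 N to start, about 11 N near the bottom; let go, it rises by itself in under 0.3 s. A stroke counts in full when pressed at least 0.026 and let up to within 0.002.
- plunger_top (a point): centre of the flat top of the plunger's black round cap (60 mm across, 17 mm thick, on a 16 mm rod); 164 mm above the table when up, 134 mm when fully pressed; moves with the plunger.
- pin (a joint): how far the indicator pin stands out, m. Starts between 0 and 0.020; each full stroke of the plunger lifts it about 0.010 (0.005 to 0.013) and it stays there; past about 0.040 it pops by itself to its stop at 0.050 (fully out), and the plunger then no longer moves it. 2 to 5 full strokes are needed.
- pin_top (a point): top of the steel indicator pin (12 mm across, upright): 119 mm above the table when pin is 0, 169 mm when fully out. Not to be touched.
- lever (a joint): angle of the shut-off lever, rad: 0 = along the pipe, pointing to the unit's -y (open); 1.571 = its stop, square across the pipe, pointing to the unit's +x, away from the robot (shut). It turns counter-clockwise seen from above, starts between 0 and 0.3, takes about 2 N at its end and stays where it is left.
- lever_pivot (a point): point on the lever's upright axis at the lever's mid-height, 74 mm above the table; fixed to the unit at x 0, y -130 mm. Below it the pipe, along the unit's y axis at x 0 down to y -187 mm, reaches up to 42 mm above the table (49 mm at its end collar, 51 mm at the valve block, 30 x 50 mm).
- lever_tip (a point): end of the flat lever, on its centre line at mid-height, 91 mm from the pivot, 74 mm above the table. The lever is a level bar 14 mm wide, 8 mm thick; its outer 45 mm carry a black grip 18 mm wide, 12 mm thick (underside 68 mm, top 80 mm above the table).
- spare_filter: white spin-on filter canister, 78 mm across, 95 mm tall, standing just beyond the pump; origin under its centre. Bystander.
- carton: small blue carton with a paper band, 50 x 50 x 90 mm tall, standing just beyond the pipe; origin under its centre. Bystander.
- bearing: steel ring, 40 mm across, 12 mm tall, lying on the unit's base plate on the robot's side of the pipe, between pump and lever valve; origin under its centre. Bystander.
- screwdriver: screwdriver with a black handle, 190 mm long, lying on the table along the robot's side of the unit; body origin on its underside near mid-length. Bystander.
- mug: white mug, 80 mm across, 95 mm tall, on the table well to one side; origin under its centre. Bystander.
- jar: glass jar with a grey cap, 66 mm across, 80 mm tall, on the table well to one side; origin under its centre. Bystander.
- tape: cardboard-brown roll, 90 mm across, 40 mm tall, lying flat on the table well to one side; origin under its centre. Bystander.

How it is judged (in metres and radians):
On the way, in this order (a step that is already met when the one before it is completed fails the run):
1. the pin has been pumped fully out while the lever was still open (value of joint pin above 0.046 m and value of joint lever below 0.6 rad), for 0.2 s.
2. the lever has been pushed round to its stop (value of joint lever above 1.4 rad and value of joint pin above 0.046 m), for 0.2 s.
At the end, for the whole second after the job is handed in: The pin stands fully out (more than 46 of its 50 mm), the lever is shut (within about 10 degrees of its stop), the plunger is up (within 4 mm), and every loose thing is within 25 mm of where it was (all of step 2 and value of joint plunger below 0.004 m and distance of each of spare_filter, carton, bearing, screwdriver, mug, jar, tape from where it was at the start of the episode below 0.025 m); the robot touches nothing.
It fails at once if the pin is touched (contact force between any of the fingers, the arm and pin above 0.5 N).
It fails at once if a loose thing is picked up, knocked over or shifted (distance of any of spare_filter, carton, bearing, screwdriver, mug, jar, tape from where it was at the start of the episode above 0.025 m).
It also fails if it takes over 58 s, if anything falls off the work surface, if the arm or the gripper's body presses on something with over 40 N, if the wrist force passes 120 N, or if a joint passes its speed limit or range.

## Robot

A 6-joint arm with a two-finger parallel gripper is mounted at the origin on the work surface. World frame = base frame: x ahead of the robot, y to its left, z up, the work surface at z = 0. Lengths are in mm, angles in degrees, forces in N, time in s.
With the tool pointing down it reaches from about 350 to 850 mm from the base axis. Payload 8.1 kg.
Tool frame: the origin (TCP) lies between the finger pads; the fingertips stand 22 mm ahead of it and the grasp point (between the pads) lies 3 mm ahead of it; z points along the fingers, y is the direction in which the jaws open and shut (so a half turn about z gives the same grasp; the last joint's range is limited). The gripper opens to 85 mm and grips with 20 to 120 N. Pads are 22 mm wide; open, the fingers measure 114 mm over their backs; the gripper's body (76 mm by 85 mm) begins 54 mm behind the grasp point. The pads swing forward as they close: fully open they stand 13 mm farther back than shut.
Start: joints at [62.659, 7.471, 85.268, -0, 87.261, -4.893], TCP at [229.091, 554.547, 253.292] pointing down, gripper open.
Joint ranges: [-169.43, 169.43], [-51.17, 129.36], [1.28, 143.12], [-76.62, 256.62], [0, 156.53], [-152.29, 152.29]. Speed limits (degrees/s): [136.94, 136.94, 159.86, 180, 180, 180].

## Interface

Orientations are given as [roll, pitch, yaw] about the fixed x, y, z axes, in that order (R = Rz(yaw) Ry(pitch) Rx(roll)).
In Python, from bench import r gives the robot as it stands.
- The arm moves only by the tool drive_tool, never from a script. Its argument "moves" is a list of rows, each a list of 2 entries, a list of its own where there are three numbers: the shift along the world's x, y, z in mm, then the turn about the world's z in degrees. A call has exactly 8 rows; each row is the pose to reach, as a shift and turn from the pose commanded when the call began; what a row does not reach only later rows make up. A row lasts 1/12 s, in which the tool goes at most 41.7 mm and 7.16 degrees, less where a joint would pass 70% of its speed; a pose out of reach is approached as far as the arm can. A call with a gripper value outside its range is refused whole. "fingers" is the finger opening in mm, from 0 to 85.4, set as the call begins (left out, the last holds). The fingers move at their own pace and stop on an object; "squeeze" is the grip in N (left out, the last holds). Time passes only in rows, so rows that repeat a pose let the fingers close, or fill a call up. It gives the time, the measured TCP pose, the force and the opening at its end, in the units of the state.
- r.sense(): the state, without advancing time (a new reading comes with each control period).
- r.snapshot(name): name is "scene" or "side" or "wrist"; returns a dict with "pixels" (420x560x3 uint8, red, green, blue), "camera_matrix" (3x3 intrinsics, pixels), "xyz" and "orientation" of the camera in the world. Camera axes: x right, y down, z forward; pixel columns grow to the right and rows downward; lengths in mm; the calibration is good to about 2 mm. The wrist camera is an equidistant fisheye: a pixel r from the principal point sees the ray r / f radians off the axis. A picture is of the moment at which its call begins. There is no depth.
- r.hand_in(): hands the job in, once; it reports no verdict.
The state is a dict: "time": time; "joint_pos": joint angles; "qd": joint speeds; "joint_efforts": joint torques, N m; "tool_pos": TCP position; "tcp_rot": TCP orientation; "ft_force": force on the tool from outside, world axes, zero at the start; "wrist_torque": the same for the moment, N m; "finger_gap": finger opening in mm.
Only numpy, scipy, OpenCV 4.12 (cv2) and the standard library are available. Lean on these libraries where they do the work, as an engineer would, in place of code of your own. Each camera call takes 0.05 s, during which the arm holds its last target.

## Working session

There is one attempt and no reset: what is moved stays moved. The work goes in short steps, Python scripts to look and compute and a tool call to move; the robot and the scene stay as the last step left them, time stands still between calls to the robot, and variables do not carry over. Pictures are saved under pics/ and viewed, and the job is handed in when it is done.

Besides the shell and the picture viewer there is one more tool, called as a command line: name --argument value ..., lists and objects as JSON in quotes. drive_tool: Moves the arm, as the interface text tells. Its arguments: {"type":"object","properties":{"moves":{"type":"array","items":{"type":"array"}},"fingers":{"type":"number"},"squeeze":{"type":"number"}},"required":["moves"]}

```bash
ls; mkdir -p pics; cat > h.py <<'E'
import numpy as np, cv2
from bench import r
def snap(n,f):
    s=r.snapshot(n); cv2.imwrite('pics/'+f+'.png',cv2.cvtColor(s['pixels'],cv2.COLOR_RGB2BGR))
    np.savez('pics/'+f+'.npz',**{k:np.array(v) for k,v in s.items()})
    return s
E
python3 - <<'E'
from h import *
for n in ['scene','side','wrist']:
    s=snap(n,n+'0'); print(n,s['camera_matrix'],s['xyz'],s['orientation'])
print(r.sense())
E
```

```text
pics
scene [[495.82208975   0.         278.38898141]
 [  0.         495.82208975 217.58109724]
 [  0.           0.           1.        ]] [1406.61607292  564.89555431 1330.32117761] [-139.79659744   -0.8790067   124.37658782]
side [[474.13538688   0.         288.00911854]
 [  0.         474.13538688 211.94128784]
 [  0.           0.           1.        ]] [ 354.59586461 -924.16196182  812.46133435] [-126.009953    -1.0739421  -11.5126418]
wrist [[325.1922621    0.         278.30925541]
 [  0.         325.1922621  207.95288836]
 [  0.           0.           1.        ]] [156.4579496  584.03291051 372.61115205] [1.62464097e+02 6.23501546e-02 6.76032911e+01]
{'time': 0.15, 'joint_pos': array([ 6.26586483e+01,  7.50761196e+00,  8.53137477e+01, -3.86760788e-04,
        8.72608228e+01, -4.89408737e+00]), 'qd': array([-0.06460637, -0.17217236, -0.18403943,  0.03748403, -0.00084835,
       -0.09343852]), 'joint_efforts': array([ 9.19427875e-04, -5.70057678e+01, -5.01162601e+01, -1.74031952e-04,
        9.51072812e-03,  7.66606081e-05]), 'tool_pos': array([228.91647205, 554.20443588, 252.47139568]), 'tcp_rot': array([-1.79918084e+02, -6.62643545e-03,  1.57552750e+02]), 'ft_force': array([0.09650515, 0.94914276, 0.29969743]), 'wrist_torque': array([-0.000874  , -0.00218021,  0.03522035]), 'finger_gap': 85.61157279652231}
```

View pics/scene0.png

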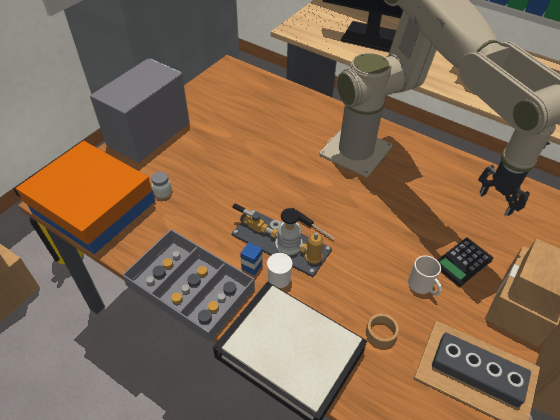

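View pics/side0.png

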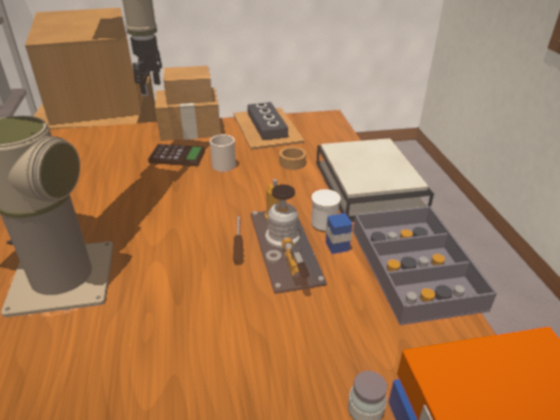

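View pics/wrist0.png

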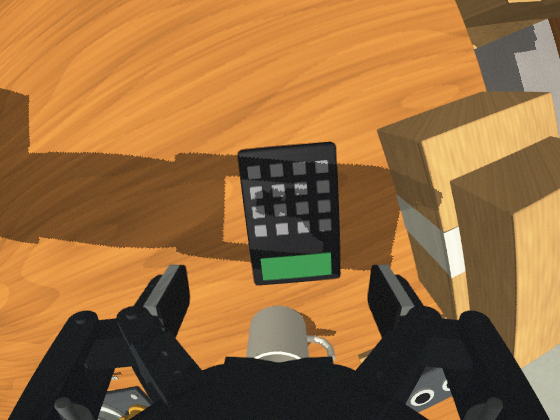

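The scene view shows the unit around px (285,235) with its plunger cap at about (291,215); the side view has the cap at (284,192) and the lever at about (295,260). I'll zoom in.

```bash
python3 - <<'E'
import cv2
a=cv2.imread('pics/scene0.png')[185:290,215:355]; cv2.imwrite('pics/sc1.png',cv2.resize(a,None,fx=5.6,fy=5.6,interpolation=cv2.INTER_CUBIC))
a=cv2.imread('pics/side0.png')[170:300,220:360]; cv2.imwrite('pics/sd1.png',cv2.resize(a,None,fx=4.6,fy=4.6,interpolation=cv2.INTER_CUBIC))
E
```

```text
(no output)
```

View pics/sc1.png

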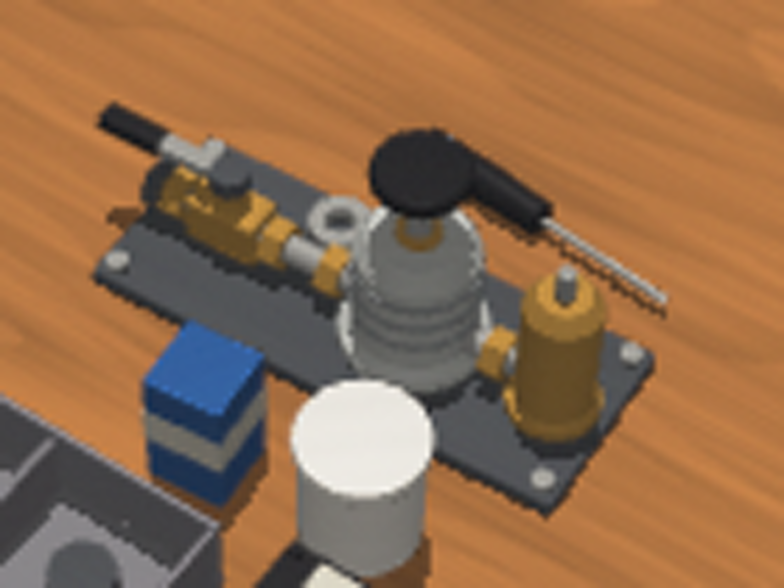

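View pics/sd1.png

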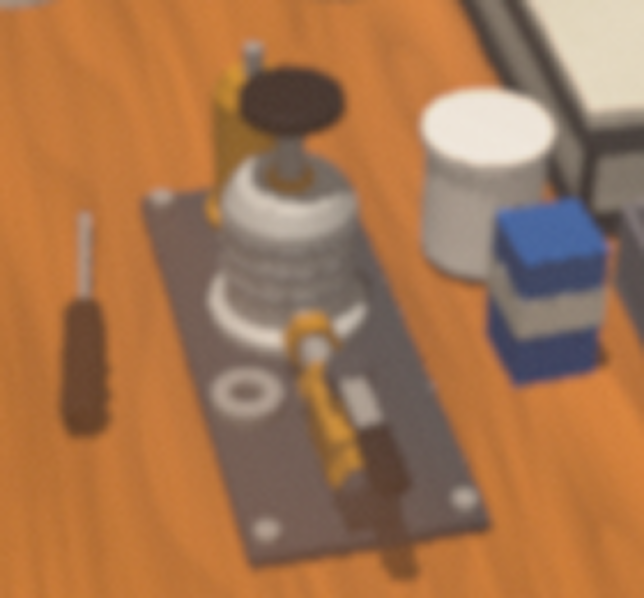

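```bash
cat >> h.py <<'E'
from scipy.spatial.transform import Rotation as Ro
def load(f): return dict(np.load('pics/'+f+'.npz'))
def ray(s,u,v,fish=False):
    K=s['camera_matrix']; x=(u-K[0,2])/K[0,0]; y=(v-K[1,2])/K[1,1]
    if fish:
        t=np.hypot(x,y); d=np.array([x/t*np.sin(t),y/t*np.sin(t),np.cos(t)]) if t>0 else np.array([0,0,1.])
    else: d=np.array([x,y,1.])
    return Ro.from_euler('xyz',s['orientation'],degrees=True).as_matrix()@d
def plane(s,u,v,z,fish=False):
    d=ray(s,u,v,fish); c=s['xyz']; return c+d*(z-c[2])/d[2]
E
python3 - <<'E'
from h import *
s=load('scene0'); d=load('side0')
def S(n,u,v,z): print('scene',n,plane(s,215+u/5.6,185+v/5.6,z).round(1))
def D(n,u,v,z): print('side',n,plane(d,220+u/4.6,170+v/4.6,z).round(1))
S('cap',420,166,164);D('cap',291,98,164)
S('tip',105,115,76);S('knob',232,172,86)
S('scr',117,260,13);S('scr',633,352,13);S('scr',543,478,13)
D('scr',161,197,13);D('scr',265,530,13);D('scr',463,498,13)
D('levin',355,388,78);D('levout',388,490,74)
S('filter',362,437,95);D('filter',488,127,95)
S('carton',205,368,90);D('carton',548,240,90)
S('bearing',338,222,20);D('bearing',247,393,20)
S('sd tip',663,302,5);S('handle end',470,150,10);D('sdtip',85,215,5);D('sdh',85,430,10)
S('pin',567,270,125);D('pin',253,44,125)
E
```

```text
scene cap [552.3  45.7 164. ]
side cap [550.4  35.  164. ]
scene tip [ 563.5 -171.2   76. ]
scene knob [562.7 -76.9  86. ]
scene scr [ 609.9 -130.4   13. ]
scene scr [490.  161.7  13. ]
scene scr [596.7 165.3  13. ]
side scr [495.2 163.1  13. ]
side scr [ 505.8 -133.6   13. ]
side scr [ 612.1 -129.2   13. ]
side levin [ 557.2 -106.2   78. ]
side levout [ 558.  -177.9   74. ]
scene filter [680.7  95.8  95. ]
side filter [679.   87.1  95. ]
scene carton [689.2  -3.4  90. ]
side carton [684.7 -18.3  90. ]
scene bearing [513.2 -34.5  20. ]
side bearing [514.  -35.1  20. ]
scene sd tip [441.5 154.9   5. ]
scene handle end [410.3  -4.4  10. ]
side sdtip [447.6 163.4   5. ]
side sdh [424.2 -38.   10. ]
scene pin [540.1 137.  125. ]
side pin [551.1 153.2 125. ]
```

drive_tool --moves '[[[20, -30, 0], -7], [[40, -60, 0], -14], [[60, -92, 0], -21], [[80, -125, 0], -28], [[100, -158, 0], -35], [[122, -192, 0], -42], [[144, -226, 0], -49], [[166, -260, 0], -56]]' --fingers 0

```text
time: 0.82
tool_pos: [395.5, 292.8, 253.1]
tcp_rot: [-180.0, 0.0, 101.2]
ft_force: [0.1, 0.5, 0.1]
finger_gap: 0.0
```

drive_tool --moves '[[[20, -33, 0], -6], [[40, -66, 0], -12], [[60, -100, 0], -12], [[80, -130, 0], -12], [[100, -160, 0], -12], [[118, -190, 0], -12], [[118, -200, 0], -12], [[118, -200, 0], -12]]'

```text
time: 1.48
tool_pos: [513.5, 91.9, 252.8]
tcp_rot: [-179.9, 0.0, 89.3]
ft_force: [-0.3, 0.4, -0.0]
finger_gap: -0.2
```

```bash
python3 - <<'E'
from h import *
s=snap('wrist','w1');snap('scene','s1'); q=r.sense(); print(q['time'],q['tool_pos'],q['tcp_rot'],q['finger_gap'],s['xyz'],s['orientation'],q['joint_pos'],q['ft_force'])
E
```

```text
1.5833 [512.68745931  94.63411237 252.93142792] [-1.79944322e+02 -2.51104582e-02  8.94873793e+01] 0.020688503561948714 [513.38726628 169.54006578 372.96809046] [ 1.62418297e+02  8.89257417e-02 -6.11439817e-01] [ 4.80234014e+00 -4.71379472e+00  9.76868942e+01  3.01991419e-02
  8.70800132e+01  5.31339623e+00] [-0.12049971  1.157443    0.2031064 ]
```

View pics/w1.png

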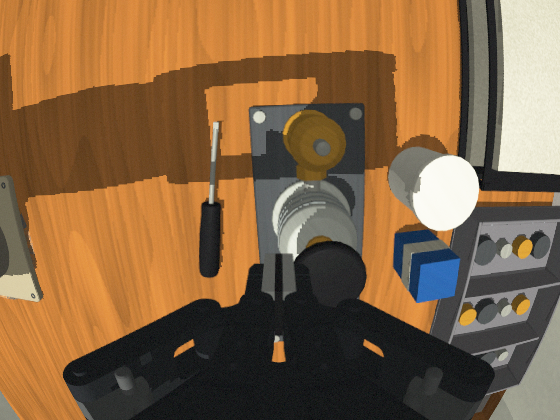

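The wrist view shows the cap centred at about (331,274), the pin top at (322,147), and plate screws at (259,117) and (356,114). Nothing is obstructed.

```bash
python3 - <<'E'
from h import *
s=load('w1')
for n,u,v,z in [('cap',331,274,164),('capR',366,274,164),('capT',331,240,164),('pin',322,147,125),('s',259,117,13),('s',356,114,13),('bf',452,192,95),('c',433,274,90)]: print(n,plane(s,u,v,z,True).round(1))
# triangulate pin with scene0
def tri(L):
    A=np.zeros((3,3));b=np.zeros(3)
    for c,d in L:
        d=d/np.linalg.norm(d);P=np.eye(3)-np.outer(d,d);A+=P;b+=P@c
    return np.linalg.solve(A,b)
S=load('scene0');D=load('side0')
print(tri([(s['xyz'],ray(s,322,147,True)),(S['xyz'],ray(S,215+567/5.6,185+270/5.6)),(D['xyz'],ray(D,220+253/4.6,170+44/4.6))]))
print(tri([(S['xyz'],ray(S,215+105/5.6,185+115/5.6)),(D['xyz'],ray(D,220+388/4.6,170+490/4.6))]))
im=cv2.imread('pics/w1.png'); cv2.imwrite('pics/w1c.png',cv2.resize(im[90:320,230:400],None,fx=3.5,fy=2.6*1,interpolation=cv2.INTER_CUBIC))
E
```

```text
cap [550.7  51.8 164. ]
capR [577.6  50.6 164. ]
capT [549.2  79.3 164. ]
pin [546.2 139.7 125. ]
s [491.6 160.1  13. ]
s [599.1 164.2  13. ]
bf [681.7  96.1  95. ]
c [678.2   3.4  90. ]
[546.73391928 140.22736944 133.50074396]
[ 559.25867061 -174.44303192   70.2893254 ]
```

View pics/w1c.png

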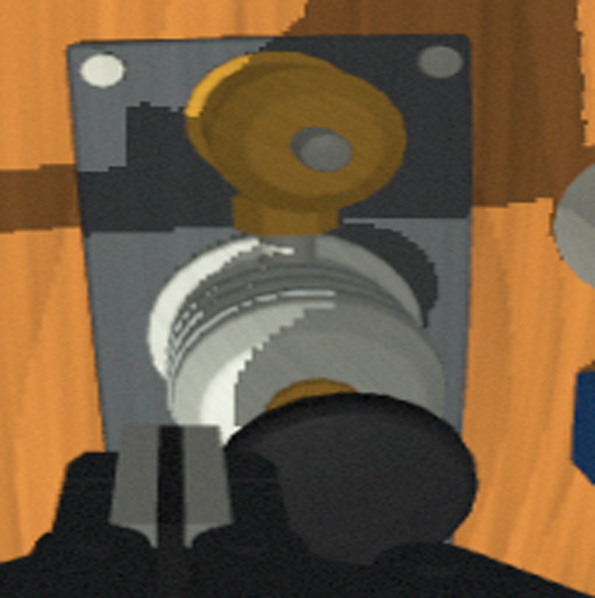

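drive_tool --moves '[[[10, -13, 0], 0], [[20, -26, 0], 0], [[30, -40, 0], 0], [[38, -50, -15], 0], [[38, -50, -35], 0], [[38, -50, -52], 0], [[38, -50, -62], 0], [[38, -50, -62], 0]]'

```text
time: 2.25
tool_pos: [549.0, 46.0, 188.4]
tcp_rot: [-179.7, -0.0, 89.6]
ft_force: [-0.3, 0.0, -0.0]
finger_gap: 0.2
```

drive_tool --moves '[[[0, 0, -4], 0], [[0, 0, -8], 0], [[0, 0, -12], 0], [[0, 0, -16], 0], [[0, 0, -20], 0], [[0, 0, -20], 0], [[0, 0, -20], 0], [[0, 0, -20], 0]]'

```text
time: 2.92
tool_pos: [551.7, 45.4, 173.3]
tcp_rot: [179.9, -0.1, 89.6]
ft_force: [-4.6, 2.8, 7.8]
finger_gap: 0.1
```

```bash
python3 - <<'E'
from h import *
s=snap('wrist','w2');snap('side','d2');snap('scene','s2'); q=r.sense(); print(q['time'],q['tool_pos'],q['ft_force'])
a=cv2.imread('pics/s2.png')[150:290,215:355];b=cv2.imread('pics/d2.png')[150:290,220:360]
cv2.imwrite('pics/c2.png',cv2.resize(np.hstack([a,b]),None,fx=2.85,fy=2.85,interpolation=cv2.INTER_CUBIC))
E
```

```text
3.0667 [551.70032748  45.36640581 173.31665065] [-4.15056444  2.69593294  7.53227241]
```

View pics/c2.png

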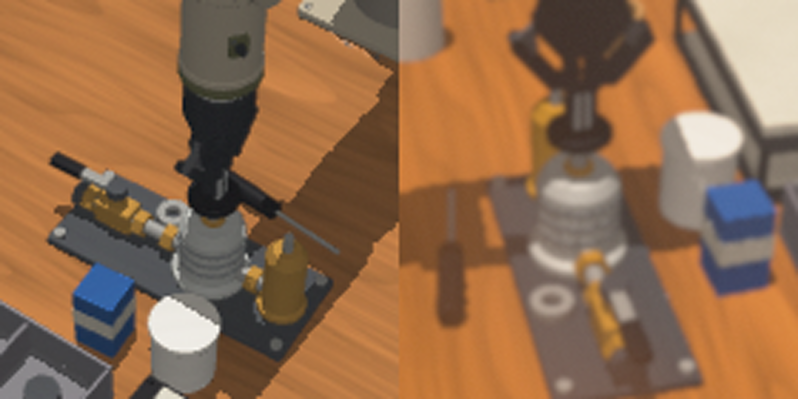

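View pics/w2.png

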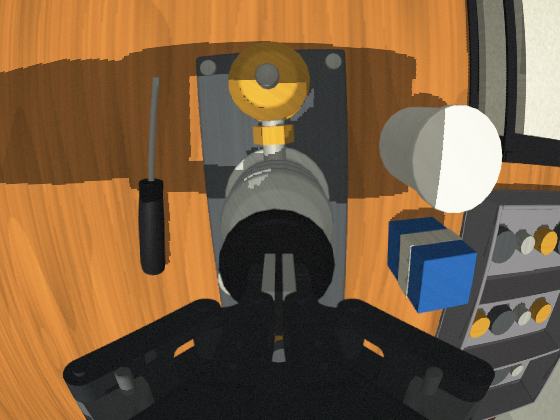

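The cap sits centred under the shut fingers, with the tip at about (278,265) on the cap. The carton, filter and other things are undisturbed. Now a full press.

drive_tool --moves '[[[0, 0, -4], 0], [[0, 0, -8], 0], [[0, 0, -11], 0], [[0, 0, -13], 0], [[0, 0, -15], 0], [[0, 0, -16], 0], [[0, 0, -16], 0], [[0, 0, -16], 0]]'

```text
time: 3.73
tool_pos: [552.0, 45.2, 157.5]
tcp_rot: [179.8, -0.0, 89.6]
ft_force: [-3.2, 2.0, 8.5]
finger_gap: 0.0
```

drive_tool --moves '[[[0, 0, -1], 0], [[0, 0, -2], 0], [[0, 0, -3], 0], [[0, 0, -3], 0], [[0, 0, -3], 0], [[0, 0, -3], 0], [[0, 0, -3], 0], [[0, 0, -3], 0]]'

```text
time: 4.4
tool_pos: [552.1, 45.3, 156.0]
tcp_rot: [179.8, -0.0, 89.6]
ft_force: [-9.7, 3.4, 19.3]
finger_gap: 0.2
```

The stop is reached at TCP z 156 (force up to 19 N). I'll let the plunger rise.

drive_tool --moves '[[[0, 0, 15], 0], [[0, 0, 30], 0], [[0, 0, 40], 0], [[0, 0, 40], 0], [[0, 0, 40], 0], [[0, 0, 40], 0], [[0, 0, 40], 0], [[0, 0, 40], 0]]'

```text
time: 5.07
tool_pos: [550.5, 44.5, 191.0]
tcp_rot: [-179.9, 0.0, 89.5]
ft_force: [0.3, 0.4, 0.1]
finger_gap: -0.4
```

```bash
cat > look.py <<'E'
from h import *
import sys
f=sys.argv[1]
snap('wrist','w'+f);snap('side','d'+f);snap('scene','s'+f); q=r.sense(); print(q['time'],q['tool_pos'],q['ft_force'])
a=cv2.imread(f'pics/s{f}.png')[170:290,215:355];b=cv2.imread(f'pics/d{f}.png')[170:290,220:360];c=cv2.imread(f'pics/w{f}.png')
t=cv2.resize(np.hstack([a,b]),None,fx=2.85,fy=2.85,interpolation=cv2.INTER_CUBIC)
c=cv2.resize(c[30:270,140:420],(280,240)); c=cv2.copyMakeBorder(c,0,0,0,t.shape[1]-280,cv2.BORDER_CONSTANT)
cv2.imwrite(f'pics/c{f}.png',np.vstack([t,c]))
E
python3 look.py 3
```

```text
5.2167 [550.81733959  44.54569452 191.66488591] [-0.35873887  0.18695559  0.23357278]
```

View pics/c3.png

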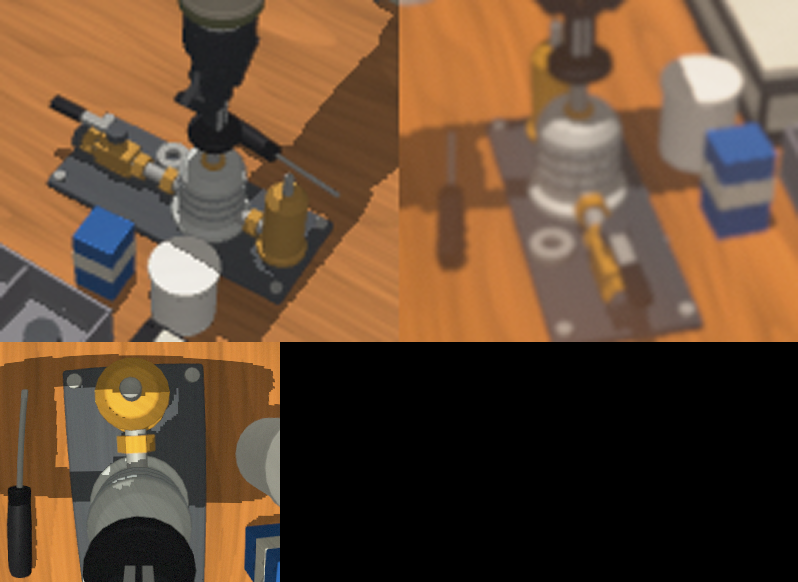

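The pin has risen to about (289,176) in the crop. On to the next strokes.

drive_tool --moves '[[[0, 0, -15], 0], [[0, 0, -28], 0], [[0, 0, -36], 0], [[0, 0, -39], 0], [[0, 0, -40], 0], [[0, 0, -40], 0], [[0, 0, -40], 0], [[0, 0, -40], 0]]'

```text
time: 5.88
tool_pos: [552.8, 44.5, 156.0]
tcp_rot: [179.7, 0.0, 89.6]
ft_force: [-6.2, -0.2, 20.2]
finger_gap: -0.2
```

drive_tool --moves '[[[0, 0, 15], 0], [[0, 0, 30], 0], [[0, 0, 40], 0], [[0, 0, 40], 0], [[0, 0, 40], 0], [[0, 0, 40], 0], [[0, 0, 40], 0], [[0, 0, 40], 0]]'

```text
time: 6.55
tool_pos: [550.4, 44.6, 190.9]
tcp_rot: [-179.9, -0.0, 89.6]
ft_force: [0.0, -0.2, 0.8]
finger_gap: 0.3
```

```bash
python3 look.py 4; cat > pin.py <<'E'
from h import *
import sys
L=[]
for f in sys.argv[1:]:
    a=cv2.imread(f'pics/s{f}.png')[210:265,290:340]; L.append(cv2.resize(a,None,fx=5,fy=5,interpolation=cv2.INTER_NEAREST))
S=load('scene0')
R=Ro.from_euler('xyz',S['orientation'],degrees=True).as_matrix()
for z in (119,129,139,149,159,169):
    p=R.T@(np.array([547,140,z])-S['xyz']); p=S['camera_matrix']@(p/p[2]); print(z,p[:2].round(1),((p[:2]-[290,210])*5).round(0))
cv2.imwrite('pics/pins%s.png'%sys.argv[-1],np.hstack(L))
E
python3 pin.py 0 3 4
```

```text
6.7 [550.78657438  44.54333945 191.6271346 ] [ 0.28814408 -0.18641985 -0.06820222][ WARN:0@0.514] global loadsave.cpp:275 findDecoder imread_('pics/s0.png'): can't open/read file: check file path/integrity
Traceback (most recent call last):
  File "pin.py", line 5, in <module>
    a=cv2.imread(f'pics/s{f}.png')[210:265,290:340]; L.append(cv2.resize(a,None,fx=5,fy=5,interpolation=cv2.INTER_NEAREST))
      ~~~~~~~~~~~~~~~~~~~~~~~~~~~~^^^^^^^^^^^^^^^^^
TypeError: 'NoneType' object is not subscriptable
```

```bash
ls pics; cp pics/scene0.png pics/s0.png; python3 pin.py 0 3 4 >/dev/null
```

```text
c2.png
c3.png
c4.png
d2.npz
d2.png
d3.npz
d3.png
d4.npz
d4.png
s1.npz
s1.png
s2.npz
s2.png
s3.npz
s3.png
s4.npz
s4.png
sc1.png
scene0.npz
scene0.png
sd1.png
side0.npz
side0.png
w1.npz
w1.png
w1c.png
w2.npz
w2.png
w3.npz
w3.png
w4.npz
w4.png
wrist0.npz
wrist0.png
```

View pics/pins4.png

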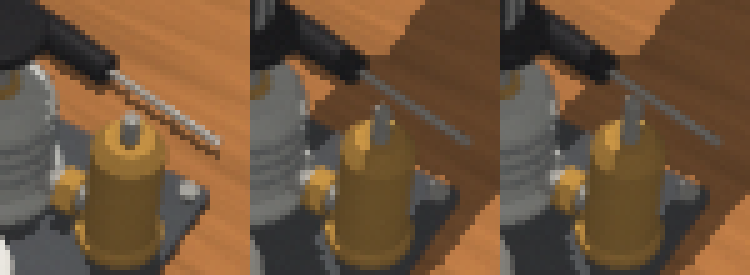

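The pin top went from row 115 to 105 to 96 at 5x zoom, so it is rising with each stroke. Continuing.

drive_tool --moves '[[[0, 0, -15], 0], [[0, 0, -28], 0], [[0, 0, -36], 0], [[0, 0, -39], 0], [[0, 0, -40], 0], [[0, 0, -40], 0], [[0, 0, -40], 0], [[0, 0, -40], 0]]'

```text
time: 7.37
tool_pos: [552.9, 44.6, 156.0]
tcp_rot: [179.7, 0.0, 89.6]
ft_force: [-6.7, -0.5, 20.6]
finger_gap: 0.2
```

drive_tool --moves '[[[0, 0, 15], 0], [[0, 0, 30], 0], [[0, 0, 40], 0], [[0, 0, 40], 0], [[0, 0, 40], 0], [[0, 0, 40], 0], [[0, 0, 40], 0], [[0, 0, 40], 0]]'

```text
time: 8.03
tool_pos: [550.4, 44.6, 190.9]
tcp_rot: [-179.9, -0.0, 89.5]
ft_force: [0.6, -0.2, -0.7]
finger_gap: 0.0
```

```bash
python3 look.py 5;python3 pin.py 3 4 5
```

```text
8.1833 [550.77113645  44.55671856 191.63635647] [-0.60184452 -0.12216052  0.59855726]
119 [315.8 236.3] [129. 131.]
129 [316.  234.3] [130. 121.]
139 [316.3 232.3] [131. 111.]
149 [316.5 230.2] [132. 101.]
159 [316.7 228.2] [134.  91.]
169 [317.  226.1] [135.  80.]
```

View pics/pins5.png

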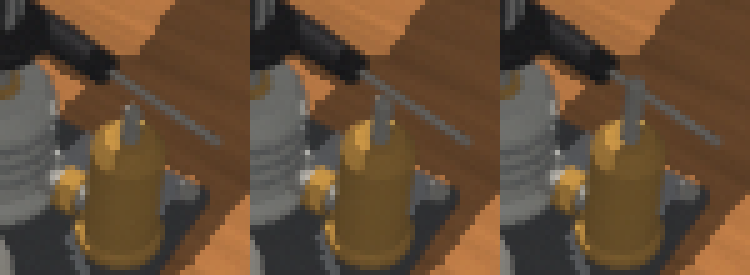

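The pin top jumped by about 16 mm (edge row 96 to 80), more than one stroke can lift, so it has popped. One more harmless stroke will confirm that it no longer moves.

drive_tool --moves '[[[0, 0, -15], 0], [[0, 0, -28], 0], [[0, 0, -36], 0], [[0, 0, -39], 0], [[0, 0, -40], 0], [[0, 0, -40], 0], [[0, 0, -40], 0], [[0, 0, -40], 0]]'

```text
time: 8.85
tool_pos: [552.8, 44.5, 156.0]
tcp_rot: [179.7, 0.0, 89.6]
ft_force: [-6.5, -0.2, 21.0]
finger_gap: 0.0
```

drive_tool --moves '[[[0, 0, 15], 0], [[0, 0, 30], 0], [[0, 0, 40], 0], [[0, 0, 40], 0], [[0, 0, 40], 0], [[0, 0, 40], 0], [[0, 0, 40], 0], [[0, 0, 40], 0]]'

```text
time: 9.52
tool_pos: [550.4, 44.5, 191.0]
tcp_rot: [-179.9, -0.0, 89.5]
ft_force: [-0.2, 0.3, 0.3]
finger_gap: 0.3
```

```bash
python3 look.py 6;python3 pin.py 4 5 6 >/dev/null
```

```text
9.6667 [550.76427131  44.5490995  191.62007924] [-0.15919079 -0.2594569   0.25708549]
```

View pics/pins6.png

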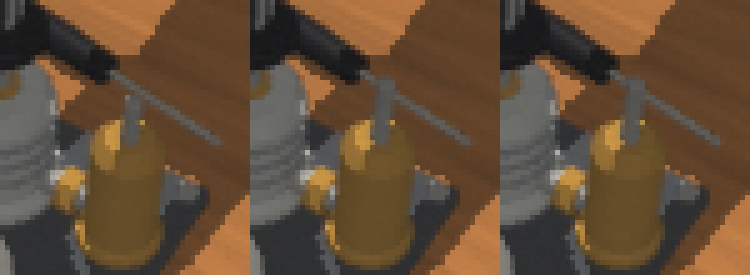

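View pics/c6.png

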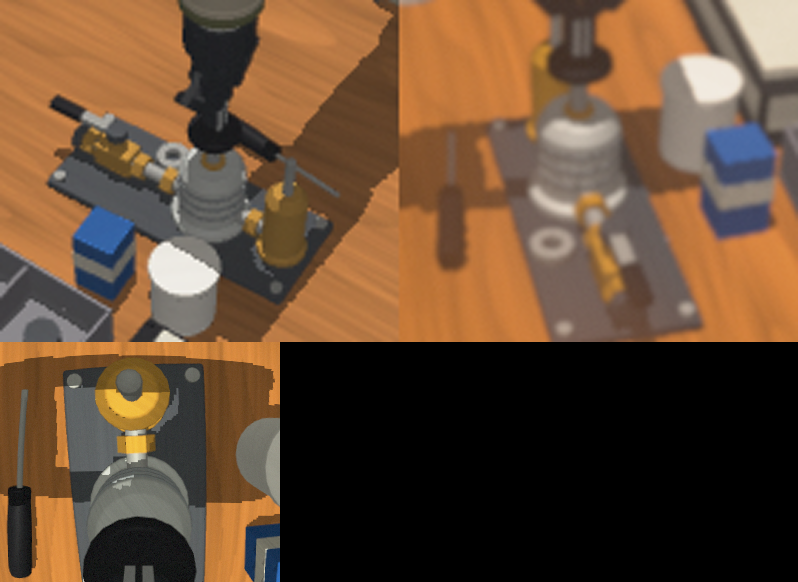

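The pin is unchanged at row 80, so it is fully out. The plunger is up and all the loose things are in place. Moving to view the lever.

drive_tool --moves '[[[0, 0, 25], 0], [[-5, -30, 40], 0], [[-10, -68, 40], 0], [[-15, -108, 40], 0], [[-20, -148, 40], 0], [[-26, -188, 40], 0], [[-31, -228, 40], 0], [[-31, -260, 40], 0]]'

```text
time: 10.33
tool_pos: [518.9, -218.2, 232.3]
tcp_rot: [-180.0, 0.0, 89.5]
ft_force: [0.1, -0.4, -0.4]
finger_gap: 0.0
```

drive_tool --moves '[[[0, -20, 0], 0], [[0, -35, 0], 0], [[0, -40, 0], 0], [[0, -40, 0], 0], [[0, -40, 0], 0], [[0, -40, 0], 0], [[0, -40, 0], 0], [[0, -40, 0], 0]]'

```text
time: 11.0
tool_pos: [520.4, -254.3, 232.4]
tcp_rot: [180.0, -0.0, 89.6]
ft_force: [-0.0, 0.2, -0.3]
finger_gap: 0.1
```

```bash
python3 look.py 7; python3 -c "
from h import *
print(load('w7')['xyz'])"
```

```text
11.15 [ 520.2529678  -254.90493458  232.40644838] [-0.06639269 -0.44220283  1.14436583]
[ 519.79172678 -176.84256136  352.67394574]
```

View pics/w7.png

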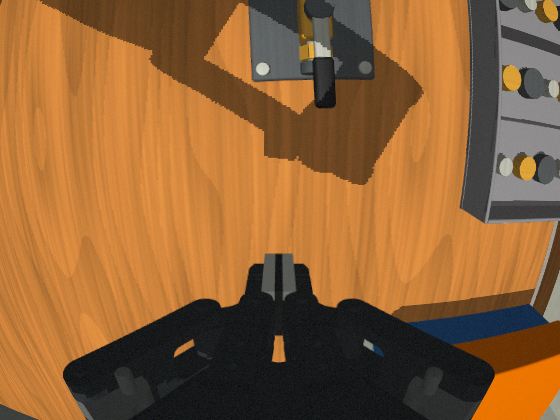

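The lever grip's end is at about (325,103) and the pivot knob at about (319,8).

```bash
python3 - <<'E'
from h import *
s=load('w7')
for n,u,v,z in [('tip',325.5,104,80),('tipbot',326,108,68),('gripin',324,62,78),('L',314,85,78),('R',335,85,78),('knob',319,8,86),('s',263,69,13),('s',365,68,13)]: print(n,plane(s,u,v,z,True).round(1))
E
```

```text
tip [ 558.9 -172.7   80. ]
tipbot [ 561.1 -176.1   68. ]
gripin [ 557.9 -136.8   78. ]
L [ 549.4 -156.8   78. ]
R [ 567.1 -156.2   78. ]
knob [553.2 -91.1  86. ]
s [ 504.3 -135.3   13. ]
s [ 610.4 -131.4   13. ]
```

Lever tip is at about (560,-174) and pivot at about (557,-85), so it is still near 0 rad. Descending on the robot's side of the grip.

drive_tool --moves '[[[0, 35, 0], 0], [[0, 70, -15], 0], [[0, 95, -40], 0], [[0, 95, -75], 0], [[0, 95, -110], 0], [[0, 95, -135], 0], [[0, 95, -150], 0], [[0, 95, -152], 0]]'

```text
time: 11.82
tool_pos: [517.4, -159.0, 76.2]
tcp_rot: [-179.6, -0.1, 89.6]
ft_force: [-0.9, 0.2, -0.3]
finger_gap: 0.1
```

```bash
python3 look.py 8; python3 - <<'E'
import numpy as np
P=np.array([557,-85]);p0=np.array([520.1,-160.5])
for off in (24,20):
  for th in range(0,98,7):
    t=np.radians(th);p=P+75*np.array([np.sin(t),-np.cos(t)])-off*np.array([np.cos(t),np.sin(t)]);print(off,th,(p-p0).round(1))
E
```

```text
11.9667 [ 520.67683493 -160.63861721   81.30267324] [ 0.69842336 -0.17034349  0.4582702 ]
24 0 [12.9  0.5]
24 7 [22.2 -1.9]
24 14 [31.8 -3.1]
24 21 [41.4 -3.1]
24 28 [50.9 -2. ]
24 35 [60.3  0.3]
24 42 [69.2  3.7]
24 49 [77.8  8.2]
24 56 [85.7 13.7]
24 63 [92.8 20.1]
24 70 [99.2 27.3]
24 77 [104.6  35.2]
24 84 [109.   43.8]
24 91 [112.3  52.8]
20 0 [16.9  0.5]
20 7 [26.2 -1.4]
20 14 [35.6 -2.1]
20 21 [45.1 -1.7]
20 28 [54.5 -0.1]
20 35 [63.5  2.6]
20 42 [72.2  6.4]
20 49 [80.4 11.2]
20 56 [87.9 17. ]
20 63 [94.6 23.6]
20 70 [100.5  31.1]
20 77 [105.5  39.1]
20 84 [109.4  47.8]
20 91 [112.2  56.8]
```

View pics/c8.png

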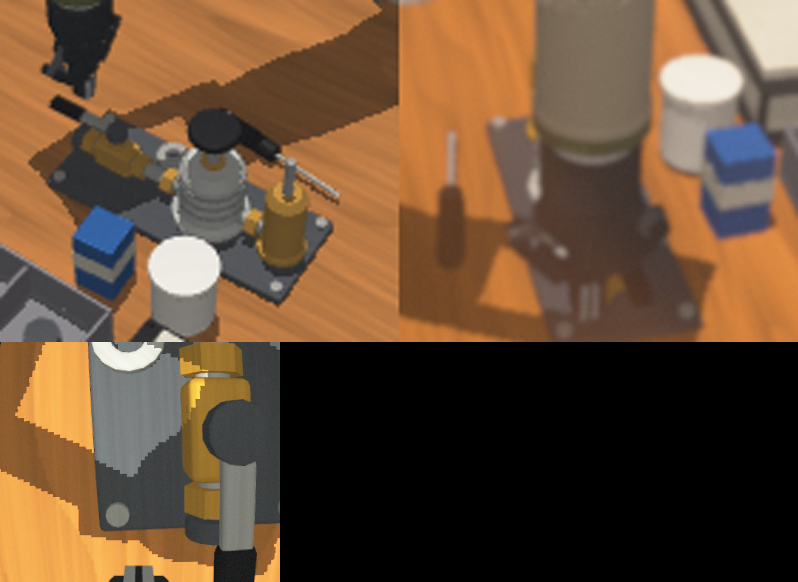

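View pics/w8.png

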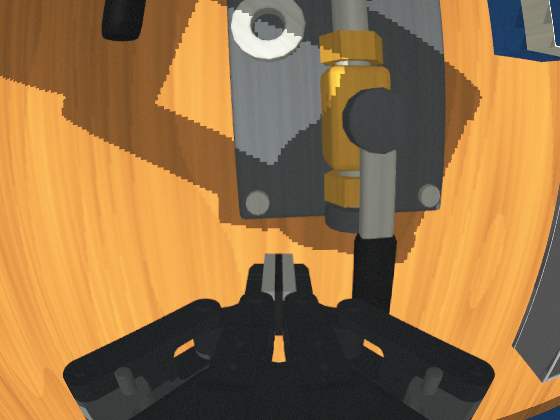

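The shut fingers stand beside the grip with a clear gap (fingertip at (279,260), grip's near edge at about column 355). Now the push round, turning with the lever.

drive_tool --moves '[[[6, 0, 0], 0], [[13, 0, 0], 0], [[22, -2, 0], 7], [[32, -3, 0], 14], [[41, -3, 0], 21], [[51, -2, 0], 28], [[60, 0, 0], 35], [[60, 0, 0], 35]]'

```text
time: 12.63
tool_pos: [582.5, -160.5, 81.7]
tcp_rot: [179.9, 0.1, 124.9]
ft_force: [1.4, 0.7, 1.0]
finger_gap: -0.1
```

```bash
python3 look.py 9
```

```text
12.7833 [ 580.64487974 -160.61926478   80.95856471] [-0.18747523 -0.74049588 -0.60235003]
```

View pics/w9.png

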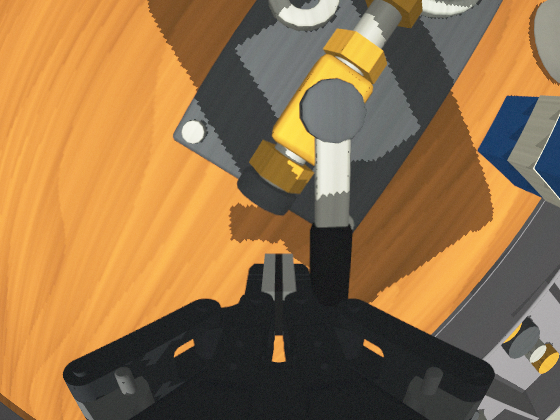

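The lever is turning with the tool, its grip against the finger's flank at column 311.

drive_tool --moves '[[[9, 4, 0], 7], [[18, 8, 0], 14], [[26, 14, 0], 21], [[33, 20, 0], 28], [[39, 27, 0], 35], [[44, 35, 0], 42], [[46, 39, 0], 46], [[46, 39, 0], 46]]'

```text
time: 13.45
tool_pos: [626.5, -121.1, 80.7]
tcp_rot: [-180.0, 0.1, 170.6]
ft_force: [-0.4, -0.1, 0.1]
finger_gap: 0.2
```

```bash
python3 look.py 10
```

```text
13.6 [ 625.83888586 -121.68461507   80.47807503] [ 0.77250168 -0.46065312 -0.27104139]
```

View pics/w10.png

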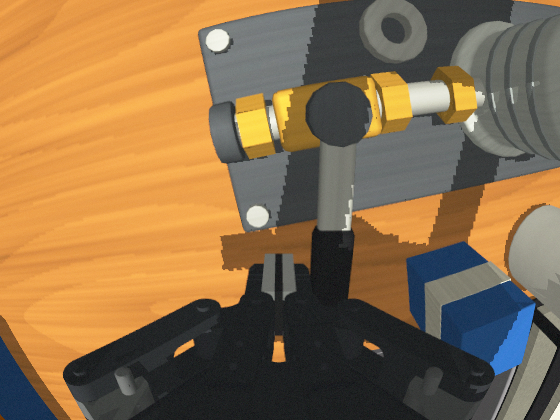

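View pics/c10.png

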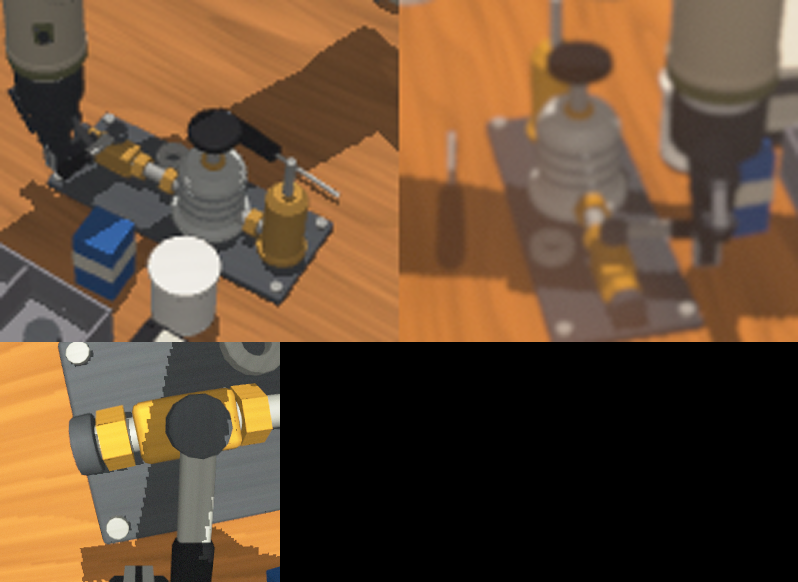

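About 10° remains. Finishing with a small overpress; the carton stays clear.

drive_tool --moves '[[[2, 5, 0], 4], [[4, 10, 0], 8], [[5, 14, 0], 11], [[5, 17, 0], 11], [[5, 19, 0], 11], [[5, 19, 0], 11], [[5, 19, 0], 11], [[5, 19, 0], 11]]'

```text
time: 14.27
tool_pos: [631.3, -105.0, 80.7]
tcp_rot: [-179.8, 0.1, -178.8]
ft_force: [1.8, -9.3, -2.3]
finger_gap: -0.2
```

```bash
python3 look.py 11
```

```text
14.4167 [ 631.28350028 -104.9623559    80.651319  ] [  1.56921743 -10.67900855  -2.94897536]
```

View pics/w11.png

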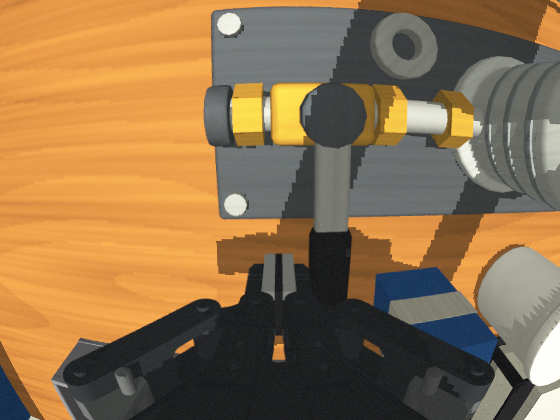

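The lever is square across the pipe, with 10 N of reaction from the stop. Retreating to -y, then up.

drive_tool --moves '[[[0, -12, 0], 0], [[0, -28, 0], 0], [[0, -45, 0], 0], [[0, -55, 0], 0], [[0, -60, 15], 0], [[0, -60, 45], 0], [[0, -60, 80], 0], [[0, -60, 115], 0]]'

```text
time: 15.08
tool_pos: [630.0, -163.2, 195.5]
tcp_rot: [179.9, -0.1, -178.6]
ft_force: [0.8, 0.1, 0.3]
finger_gap: -0.0
```

drive_tool --moves '[[[0, -20, 25], 0], [[0, -45, 45], 0], [[0, -60, 60], 0], [[0, -60, 60], 0], [[0, -60, 60], 0], [[0, -60, 60], 0], [[0, -60, 60], 0], [[0, -60, 60], 0]]'

```text
time: 15.75
tool_pos: [630.5, -221.3, 253.4]
tcp_rot: [179.9, -0.1, -178.4]
ft_force: [-0.4, 0.1, -0.3]
finger_gap: 0.1
```

```bash
python3 look.py 12; python3 pin.py 5 6 12 >/dev/null
python3 - <<'E'
import cv2,numpy as np
a=cv2.imread('pics/s12.png')[185:290,215:355];b=cv2.imread('pics/d12.png')[170:275,220:360]
c=cv2.imread('pics/scene0.png')[185:290,215:355];d=cv2.imread('pics/side0.png')[170:275,220:360]
cv2.imwrite('pics/fin.png',cv2.resize(np.vstack([np.hstack([a,b]),np.hstack([c,d])]),None,fx=2.8,fy=2.8,interpolation=cv2.INTER_CUBIC))
E
```

```text
15.9 [ 630.89729199 -221.67335891  254.40414047] [ 0.09240972  0.52982298 -0.31400744]
```

View pics/fin.png

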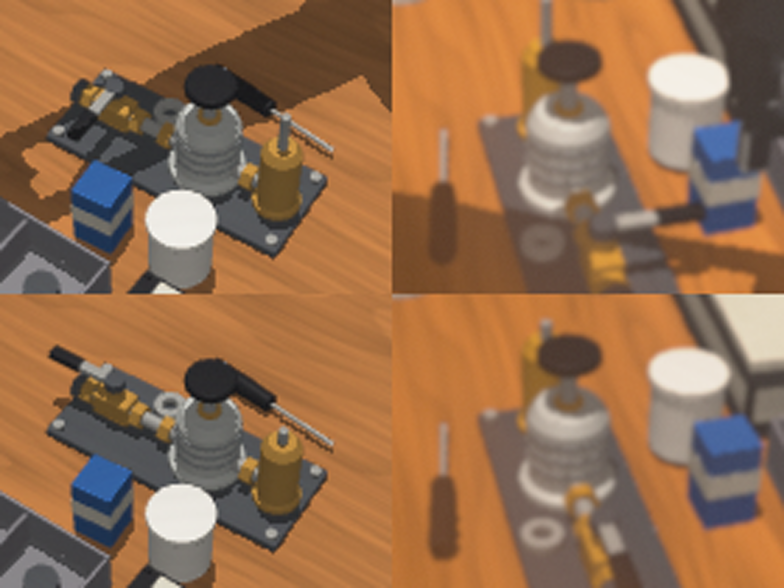

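View pics/w12.png

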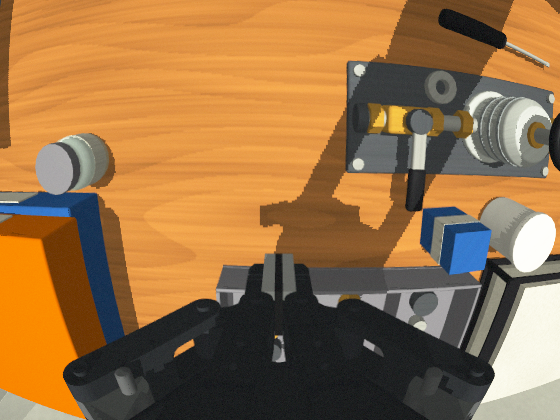

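View pics/pins12.png

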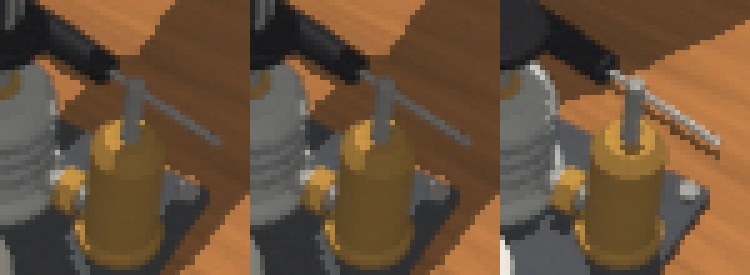

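Final check: in the wrist view the lever runs from (420,122) to (414,208), square to the pipe, which runs from (360,117) to (465,123). The pin is out, the plunger is up, and the bystanders are unchanged against the first pictures.

```bash
python3 -c "
from h import *
print(r.hand_in())"
```

```text
the job is handed in; nothing more can be done
None
```

I primed the pump, shut the lever and handed the job in at about 16 s on the robot's clock. The hand-in gave no verdict, so success rests on the checks below.

- **Strokes:** I pressed the plunger four times with the shut fingers, each to its bottom stop (tool at z 156 mm, about 20 N). The pin popped on the third stroke: its top rose about 16 mm, more than one stroke can lift. The fourth stroke did not move it, so it is fully out.
- **Lever:** I then pushed it round from its robot side until the stop pushed back with about 10 N. In the last wrist picture it lies square across the pipe, to within about 1°.
- **End state:** The plunger is up and the arm is clear, with the measured force near zero. The filter, carton, bearing and screwdriver sit in the same places as in the first pictures. I did not compare the mug, jar and tape before and after, but the arm never worked near them.

My early single-view positions for the plunger cap, pin and pivot disagreed by up to about 16 mm. I settled them by combining views, and no check failed.

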